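Take the worn drive coupling off a twin blender base

TASK

The red drive coupling on the twin blender base is worn and has to come off. Slide the yellow holding plate fully home into the slot under the red coupling so that its spindle cannot turn, then unscrew the coupling: its thread may be right-hand or left-hand, so try both ways. Lift it off and finish while still holding it in the gripper, at least 5 cm above where it sat, with the plate left home in its slot and the grey coupling, jar, beaker and spatula left as they are.

Things in the scene. Friction and masses are not known exactly. Their poses are not given: they have to be found in the camera images.
- machine: Twin blender base, fixed: aluminium housing 250 x 330 x 140 mm, flat deck on top at z 140 mm with two spindles. Origin: on the bench midway under the spindles; x points to its back (away from the robot), y to the left spindle. Deck: 155 mm ahead (-x) of the spindles, 95 mm behind. Rubber studs 12 mm high stand +-50 mm in x, +-53 mm in y round each spindle.
- spindle_left (a point): Axis of the left (+y) spindle at deck height, axes as the machine's. Round it a steel housing 66 x 72 mm, 14 mm high. A block on the spindle, 25 mm across its flats (y), 30 mm long in x, 9 mm high, stands in the housing's slot, within 3 degrees of its line. The spindle turns freely (0.02 N m): without the plate the coupling just spins along with it.
- spindle_right (a point): The same for the right (-y) spindle, 160 mm from the left one. Which spindle carries the red coupling, and which thread hand each has, changes from start to start; nothing visible shows the hand. The threaded stub inside the coupling ends 35 mm above the deck.
- slot_left (a point): Middle of the mouth of the left spindle's slot, on the deck, 39 mm in front (-x) of the axis; axes as the machine's, the plate goes in along +x. Slot 50.4 mm wide, 9 mm high, floor = the deck, roof 5 mm thick, end wall 58.5 mm in. Two cheeks 9 mm high reach 16 mm out in front of the mouth and flare it to about 60 mm.
- slot_right (a point): The same for the right spindle's slot.
- plate: Yellow holding plate, flat steel fork 141 (x) x 48 (y) x 6 mm, 0.22 kg, flat on the bench. Origin: centre of the underside; +x points to the fork's open end. Notch 27.4 mm wide, 33.5 mm deep. Home: flat on the deck, in line with the slot, pushed in until it stops: origin 52 mm in front of the spindle axis (13 mm in front of the mouth). The block then has about 6 degrees of play.
- plate_grip (a point): Centre of the plate's upright blue grip, 20 mm above the underside, 45.5 mm behind the plate's origin; axes as the plate's. The grip is 42 mm long (x), 8 mm thick (y), from 6 to 34 mm above the underside. Pinch it across y.
- coupling_red: Red round drive coupling, diameter 44 mm, 38 mm high, 0.07 kg, hollow below. Origin: centre of the underside (158 mm above the bench when fitted); z along its axis; x points to the white one of the six teeth on top, as fitted roughly along the machine's x.
- red_top (a point): Centre of the red coupling's top face. It sits on a spring washer (9 N) in a coarse two-start thread. Turned the loosening way (anticlockwise from above if right-hand, clockwise if left-hand) it climbs 3 mm, lifts straight off between about 85 and 120 degrees and stops near 130. The other way it stops hard after 15 to 25 degrees (play and give); beyond that the fingers slip on it.
- coupling_grey: Grey drive coupling of the same shape on the other spindle; it stays there. Origin: centre of its underside.
- jar: Clear blender jar with a black handle, 124 mm across the rim, 190 mm high, standing on the bench. Origin: centre of its underside.
- beaker: Steel beaker, 84 mm across, 105 mm high, standing on the bench. Origin: centre of its underside.
- spatula: White-handled spatula, about 250 mm long, lying on the bench. Origin near its middle.

How it is judged:
On the way, in this order (a step that is already met when the one before it is completed fails the run):
1. the holding plate lies fully home in the slot under the red coupling while that coupling still sits on its spindle (((horizontal distance between coupling_red and spindle_left below 0.008 m and x of plate in the frame of spindle_left between -0.0575 and -0.045 m and y of plate in the frame of spindle_left between -0.005 and 0.005 m and z of plate in the frame of spindle_left below 0.004 m and angle between the x axis of plate and the x axis of spindle_left, either way round below 0.1 rad and height (world z) of coupling_red below 0.168 m) or (horizontal distance between coupling_red and spindle_right below 0.008 m and x of plate in the frame of spindle_right between -0.0575 and -0.045 m and y of plate in the frame of spindle_right between -0.005 and 0.005 m and z of plate in the frame of spindle_right below 0.004 m and angle between the x axis of plate and the x axis of spindle_right, either way round below 0.1 rad and height (world z) of coupling_red below 0.168 m))), for 0.2 s.
2. the red coupling is unscrewed and lifted off its spindle (height (world z) of coupling_red above 0.185 m), for 0.1 s.
At the end, for the whole second after the job is handed in: Red coupling held by the fingers, at rest, underside over 205 mm above the bench (47 mm above its seat), touching nothing else; the plate flat in the slot of that spindle, within 5.5 mm of fully home and 0.1 rad of its line; grey coupling on its spindle (height (world z) of coupling_red above 0.205 m and linear speed of coupling_red below 0.03 m/s and contact force between coupling_red and the fingers above 1 N and contact force between coupling_red and machine below 0.1 N and contact force between coupling_red and plate below 0.1 N and contact force between coupling_red and coupling_grey below 0.1 N and contact force between coupling_red and jar below 0.1 N and contact force between coupling_red and beaker below 0.1 N and contact force between coupling_red and spatula below 0.1 N and ((x of plate in the frame of spindle_left between -0.0575 and -0.045 m and y of plate in the frame of spindle_left between -0.005 and 0.005 m and z of plate in the frame of spindle_left below 0.004 m and angle between the x axis of plate and the x axis of spindle_left, either way round below 0.1 rad and horizontal distance between coupling_grey and spindle_right below 0.012 m) or (x of plate in the frame of spindle_right between -0.0575 and -0.045 m and y of plate in the frame of spindle_right between -0.005 and 0.005 m and z of plate in the frame of spindle_right below 0.004 m and angle between the x axis of plate and the x axis of spindle_right, either way round below 0.1 rad and horizontal distance between coupling_grey and spindle_left below 0.012 m))); the arm keeps its last pose, push and grip.
It fails at once if the grey coupling is disturbed (moved more than 10 mm) (distance of coupling_grey from where it was at the start of the episode above 0.01 m).
It fails at once if the jar, beaker or spatula is disturbed (moved more than 25 mm) (distance of any of jar, beaker, spatula from where it was at the start of the episode above 0.025 m).
It also fails if it takes over 64 s, if anything falls off the work surface, if the arm or the gripper's body presses on something with over 40 N, if the wrist force passes 120 N, or if a joint passes its speed limit or range.

ROBOT

A 6-joint arm with a two-finger parallel gripper is mounted at the origin on the work surface. World frame = base frame: x ahead of the robot, y to its left, z up, the work surface at z = 0. Lengths are in m, angles in rad, forces in N, time in s.
With the tool pointing down it reaches from about 0.35 to 0.85 m from the base axis. Payload 8.1 kg.
Tool frame: the origin (TCP) lies on the centre line of the jaws, within the pads' length; the fingertips stand 22 mm ahead of it and the grasp point (between the pads) lies 3 mm ahead of it (robot.tip_extent is the distance from the TCP to the fingertips, in m); z points along the fingers, y is the direction in which the jaws open and shut (so a half turn about z gives the same grasp; the last joint's range is limited). The gripper opens to 85 mm and grips with 20 to 120 N. Pads are 22 mm wide; open, the fingers measure 114 mm over their backs; the gripper's body (76 mm by 85 mm) begins 54 mm behind the grasp point. The pads swing forward as they close: fully open they stand 13 mm farther back than shut.
Start: joints at [-1.301, 0.13, 1.488, -0, 1.523, -0.085], TCP at [0.208, -0.563, 0.253] pointing down, gripper open.
Joint ranges: [-2.96, 2.96], [-0.89, 2.26], [0.02, 2.5], [-1.34, 4.48], [0, 2.73], [-2.66, 2.66]. Speed limits (rad/s): [2.39, 2.39, 2.79, 3.14, 3.14, 3.14].

INTERFACE

Orientations are given as [roll, pitch, yaw] about the fixed x, y, z axes, in that order (R = Rz(yaw) Ry(pitch) Rx(roll)).
In Python, from workcell import robot, claw, monitor, viewer, ticket gives the robot as it stands. Calls block until the motion is done:
- robot.reach(position, orientation): joint-space move of the TCP to a pose.
- robot.move_linear(position, frame=None, max_speed=0.15): straight line of the TCP; frame=None keeps the orientation; max_speed is the mean speed in m/s.
- robot.move_joints(angles): joint-space move.
- claw.gripper_to(opening): opening from 0.0 (shut) to 1.0 (fully open); the grip force is fixed at half the most; returns when the fingers have stopped.
- robot.wait(seconds).
- robot.solve_ik(position, orientation): joint angles nearest the present ones, or None.
- monitor.read_state(): the state.
- viewer.capture(name): name is "scene" or "side" or "wrist"; returns a dict with "frame" (420x560x3 uint8, red, green, blue), "fx", "fy", "cx", "cy" (pixels), "k1" (the pictures are not rectified: a ray, as slopes to the right and down, at radius r is drawn at 1 + k1 r^2 times it, then the intrinsics apply), "R" (3x3) and "t" (3): a world point X has camera coordinates R X + t. Camera axes: x right, y down, z forward; pixel columns grow to the right and rows downward; lengths in m; the calibration is good to about 2 mm. A picture is of the moment at which its call begins. There is no depth.
A pose or a line that the arm cannot do raises robot.PlanningError and nothing moves.
- ticket.hand_in(): hands the job in, once; it reports no verdict.
The state is a dict: "time_s": time; "joint_positions": joint angles; "joint_velocities": joint speeds; "tau": joint torques, N m; "tool_pos": TCP position; "tool_rot": TCP orientation; "ft_force": force on the tool from outside, world axes, zero at the start; "ft_torque": the same for the moment, N m; "width": opening from 0.0 (shut) to 1.0 (fully open).
Only numpy, scipy, OpenCV 4.12 (cv2) and the standard library are available. Lean on these libraries where they do the work, as an engineer would, in place of code of your own. Each camera call takes 0.05 s, during which the arm holds its last target.

## Working session

There is one attempt and no reset: what is moved stays moved. The work goes in short steps, each a Python script; the robot and the scene stay as the last script left them, time stands still between calls to the robot, and variables do not carry over. Pictures are saved under pics/ and viewed, and the job is handed in when it is done.

```bash
ls; mkdir -p pics; python3 - <<'E'
from workcell import robot, claw, monitor, viewer, ticket
import cv2
for n in ["scene","side","wrist"]:
    c=viewer.capture(n); cv2.imwrite(f"pics/{n}0.png",c["frame"][:,:,::-1])
    print(n,{k:c[k] for k in c if k!="frame"})
print(monitor.read_state())
E
```

```text
pics
scene {'fx': 424.2915270303574, 'fy': 424.2915270303574, 'cx': 281.62341817118175, 'cy': 211.05974822034165, 'k1': 0.010588551634794026, 'R': array([[ 0.71883031,  0.69509506, -0.01121762],
       [ 0.53645632, -0.56489302, -0.62698524],
       [-0.4421511 ,  0.44467824, -0.77895037]]), 't': array([-0.39673085, -0.18610445,  1.56465041])}
side {'fx': 530.3625971563766, 'fy': 530.3625971563766, 'cx': 276.1591851808107, 'cy': 204.41193717003662, 'k1': -0.17110443190270172, 'R': array([[ 0.90431271, -0.42671804,  0.01141245],
       [-0.24793349, -0.54681532, -0.79970118],
       [ 0.34748743,  0.72035041, -0.60028974]]), 't': array([-0.4950624 ,  0.22013988,  1.45374115])}
wrist {'fx': 368.057643179906, 'fy': 368.057643179906, 'cx': 279.7901399892851, 'cy': 204.43452306893937, 'k1': -0.04962782395923734, 'R': array([[ 0.34651293, -0.93804255, -0.00222643],
       [-0.89019751, -0.32958548,  0.31451836],
       [-0.29576541, -0.10700272, -0.94924878]]), 't': array([-0.5982363 , -0.04103104,  0.38050584])}
{'time_s': 0.15, 'joint_positions': array([-1.30141564e+00,  1.30972492e-01,  1.48906179e+00, -1.45669811e-05,
        1.52296613e+00, -8.53834051e-02]), 'joint_velocities': array([ 4.60079728e-05, -1.47835177e-03, -2.86942310e-03,  4.55836028e-04,
       -1.07052613e-03, -2.88928693e-04]), 'tau': array([ 1.82584874e-03, -5.70062900e+01, -5.01158309e+01, -1.48240233e-04,
        9.56977601e-03,  1.34447691e-05]), 'tool_pos': array([ 0.20834246, -0.56224863,  0.25247651]), 'tool_rot': array([-3.14018878e+00, -1.05556794e-04,  3.54764727e-01]), 'ft_force': array([ 0.34542704,  0.30481558, -0.12829162]), 'ft_torque': array([-0.07963113,  0.03925426,  0.03251207]), 'width': 1.0000308381562852}
```

View pics/scene0.png

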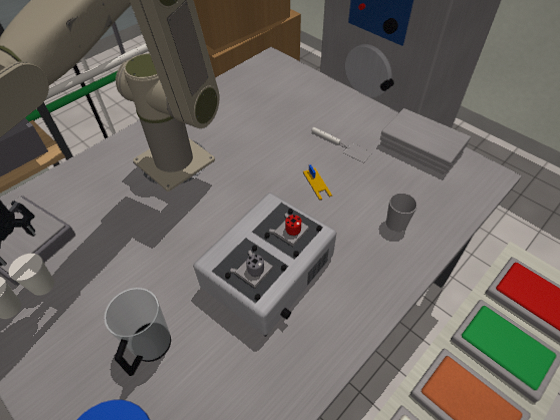

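View pics/side0.png

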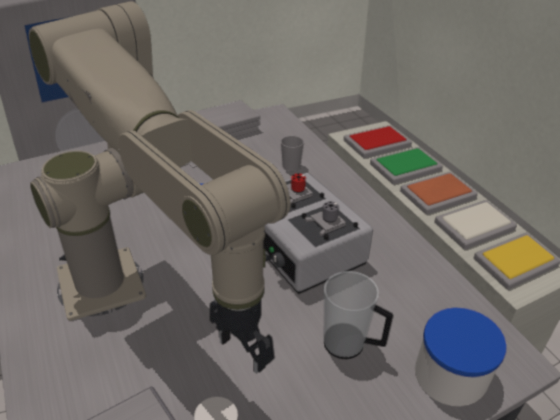

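View pics/wrist0.png

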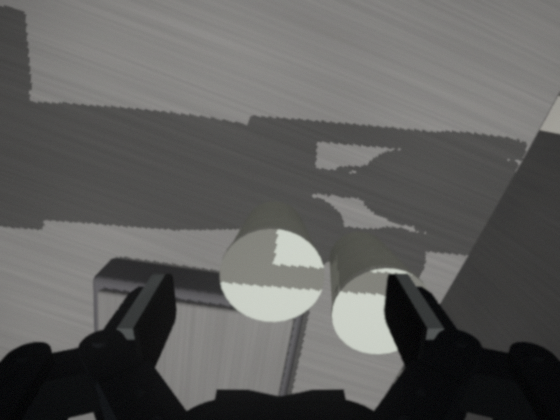

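Scene view: the red coupling is at about (293,226) on the left spindle, grey at (255,265), and the plate at (317,182) with its blue grip at (311,171). The spatula is at (340,145), the beaker at (400,212) and the jar at (138,325).

```bash
cat > h.py <<'E'
from workcell import robot, claw, monitor, viewer, ticket
import cv2, numpy as np
def snap(n,name=None):
    c=viewer.capture(n)
    if name: cv2.imwrite(f"pics/{name}.png",c["frame"][:,:,::-1])
    return c
def ray(c,u,v):
    q=np.array([(u-c["cx"])/c["fx"],(v-c["cy"])/c["fy"]]); s=q.copy()
    for _ in range(30): s=q/(1+c["k1"]*(s@s))
    d=c["R"].T@np.array([*s,1.]); o=-c["R"].T@c["t"]; return o,d
def onz(c,u,v,z):
    o,d=ray(c,u,v); return o+d*(z-o[2])/d[2]
def tri(obs):
    A=np.zeros((3,3));b=np.zeros(3)
    for c,u,v in obs:
        o,d=ray(c,u,v); d=d/np.linalg.norm(d); P=np.eye(3)-np.outer(d,d); A+=P;b+=P@o
    x=np.linalg.solve(A,b)
    return x,[np.linalg.norm(np.cross(x-ray(c,u,v)[0],ray(c,u,v)[1]/np.linalg.norm(ray(c,u,v)[1]))) for c,u,v in obs]
def proj(c,X):
    p=c["R"]@np.asarray(X,float)+c["t"]; s=p[:2]/p[2]; s=s*(1+c["k1"]*(s@s)); return s*[c["fx"],c["fy"]]+[c["cx"],c["cy"]]
def mask(c,col):
    h=cv2.cvtColor(c["frame"],cv2.COLOR_RGB2HSV); H,S,V=cv2.split(h)
    if col=="red": m=((H<8)|(H>172))&(S>130)&(V>60)
    if col=="yellow": m=(H>18)&(H<35)&(S>130)&(V>70)
    if col=="blue": m=(H>98)&(H<125)&(S>110)&(V>40)
    return m.astype(np.uint8)
def blobs(c,col,amin=20):
    n,l,s,ce=cv2.connectedComponentsWithStats(mask(c,col))
    return sorted([(int(s[i,4]),*[int(x) for x in s[i,:4]],*ce[i].round(1)) for i in range(1,n) if s[i,4]>=amin],reverse=True)
E
python3 - <<'E'
from h import *
c=snap("scene"); s=snap("side")
for col in ["red","yellow","blue"]: print(col,blobs(c,col),blobs(s,col,40))
print("red", onz(c,293,226,.18)); print("plate",onz(c,317,183,.004),"grip",onz(c,311,171,.02))
print("grey",onz(c,255,265,.18),"jar",onz(c,140,340,0.0),"beaker",onz(c,398,225,0),"spat",onz(c,327,136,.01),onz(c,358,154,.0))
E
python3 -c "
import cv2;a=cv2.imread('pics/scene0.png')[130:340,190:450];cv2.imwrite('pics/sc0z.png',cv2.resize(a,None,fx=2.8,fy=2.8,interpolation=2))"
```

```text
red [(2251, 496, 262, 64, 69, np.float64(532.1), np.float64(293.2)), (257, 285, 214, 17, 22, np.float64(292.9), np.float64(224.8)), (33, 359, 3, 6, 7, np.float64(361.5), np.float64(6.1))] [(730, 350, 127, 56, 23, np.float64(377.3), np.float64(137.6)), (206, 291, 174, 14, 18, np.float64(297.8), np.float64(182.5))]
yellow [(331, 303, 168, 29, 32, np.float64(316.5), np.float64(182.9))] [(1660, 483, 236, 71, 43, np.float64(518.0), np.float64(256.3))]
blue [(1837, 349, 0, 64, 46, np.float64(381.6), np.float64(16.5)), (1030, 77, 400, 73, 20, np.float64(114.5), np.float64(411.3)), (47, 309, 165, 6, 13, np.float64(311.7), np.float64(170.7))] [(4354, 424, 308, 82, 69, np.float64(464.3), np.float64(341.6)), (398, 34, 67, 33, 34, np.float64(48.9), np.float64(89.7))]
red [ 0.61419966 -0.01733663  0.18      ]
plate [0.45819859 0.27461184 0.004     ] grip [0.41422545 0.2916639  0.02      ]
grey [ 0.62860346 -0.17294044  0.18      ] jar [ 0.48681645 -0.4775313   0.        ] beaker [0.76565349 0.31818112 0.        ] spat [0.329011   0.48059675 0.01      ] [0.47037129 0.49211878 0.        ]
```

View pics/sc0z.png

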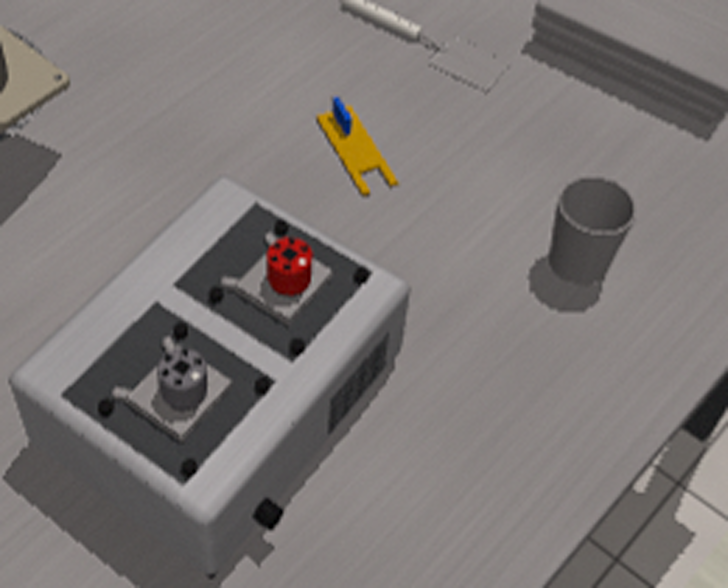

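```bash
cat >> h.py <<'E'
from scipy.spatial.transform import Rotation as Ro
def down(psi): return [np.pi,0,psi]
def st(): 
    s=monitor.read_state(); print("t",round(s["time_s"],2),"pos",s["tool_pos"].round(4),"rot",s["tool_rot"].round(3),"q",s["joint_positions"].round(3),"F",s["ft_force"].round(1),"T",s["ft_torque"].round(2),"w",round(s["width"],3)); return s
E
python3 - <<'E'
from h import *
s=st(); Rt=Ro.from_euler("xyz",s["tool_rot"]).as_matrix()
c=snap("wrist"); o=-c["R"].T@c["t"]; print("cam in tool",Rt.T@(o-s["tool_pos"]),"fwd",Rt.T@c["R"][2])
for psi in [-0.37,-0.37+np.pi]:
  for P in [[.42,.29,.30],[.42,.29,.022]]:
    print(psi,robot.solve_ik(P,down(psi)))
for psi in [0.09,0.09-np.pi,0.09+np.pi]:
  for P in [[.44,.0,.30],[.50,-.02,.16],[.61,-.02,.18]]:
    print(psi,robot.solve_ik(P,down(psi)))
E
```

```text
t 0.25 pos [ 0.2084 -0.5624  0.2527] rot [-3.141 -0.     0.355] q [-1.301  0.131  1.489 -0.     1.523 -0.085] F [-0.2  0.6  0.8] T [-0.03  0.02  0.01] w 0.998
cam in tool [ 0.08013897 -0.00059206 -0.12046027] fwd [-3.14638912e-01 -7.41276784e-04  9.49211149e-01]
-0.37 [ 5.03821443e-01 -1.28950982e-01  1.66319532e+00 -4.44089210e-16
  1.60734832e+00  2.44461777e+00]
-0.37 [ 5.03821443e-01  1.39456488e-01  1.93012026e+00 -4.44089210e-16
  1.07201591e+00  2.44461777e+00]
2.771592653589793 [ 0.50382144 -0.12895098  1.66319532  0.          1.60734832 -0.69697488]
2.771592653589793 [ 0.50382144  0.13945649  1.93012026  0.          1.07201591 -0.69697488]
0.09 [-1.16627853e-01 -3.29023368e-01  1.83315972e+00 -4.44089210e-16
  1.63745630e+00  1.36416847e+00]
0.09 [-1.42476240e-01 -7.59225147e-02  1.87138093e+00 -4.44089210e-16
  1.34613424e+00  1.33832009e+00]
0.09 [-1.16763200e-01  2.01654936e-01  1.54397316e+00 -4.44089210e-16
  1.39596456e+00  1.36403313e+00]
-3.0515926535897933 [-0.11662785 -0.32902337  1.83315972  0.          1.6374563  -1.77742418]
-3.0515926535897933 [-0.14247624 -0.07592251  1.87138093  0.          1.34613424 -1.80327257]
-3.0515926535897933 [-0.1167632   0.20165494  1.54397316  0.          1.39596456 -1.77755953]
3.231592653589793 [-0.11662785 -0.32902337  1.83315972  0.          1.6374563  -1.77742418]
3.231592653589793 [-0.14247624 -0.07592251  1.87138093  0.          1.34613424 -1.80327257]
3.231592653589793 [-0.1167632   0.20165494  1.54397316  0.          1.39596456 -1.77755953]
```

```bash
python3 - <<'E'
from h import *
robot.reach([.52,-.10,.38],down(.09+np.pi)); robot.wait(.2); st()
c=snap("wrist","mach1"); print(blobs(c,"red",100))
np.save("mach1.npy",c,allow_pickle=True)
robot.reach([.42,.28,.20],down(-.37+np.pi)); robot.wait(.2); st()
c=snap("wrist","plate1"); print(blobs(c,"yellow",100),blobs(c,"blue",100))
np.save("plate1.npy",c,allow_pickle=True)
E
```

```text
t 2.56 pos [ 0.5199 -0.1006  0.3798] rot [ 3.142 -0.    -3.053] q [-0.288 -0.077  1.472 -0.     1.748 -1.947] F [0.3 0.1 0.5] T [-0.01  0.04 -0.02] w 1.001
[(1731, 337, 246, 51, 54, np.float64(361.1), np.float64(272.7))]
t 4.4 pos [0.4207 0.2795 0.2005] rot [3.141e+00 1.000e-03 2.771e+00] q [ 0.485 -0.098  1.816 -0.     1.423 -0.715] F [ 1.1 -0.4 -1.5] T [-0.01  0.02 -0.02] w 1.002
[(6053, 260, 139, 62, 148, np.float64(289.3), np.float64(206.6))] [(489, 287, 147, 12, 54, np.float64(292.7), np.float64(173.8))]
```

View pics/mach1.png

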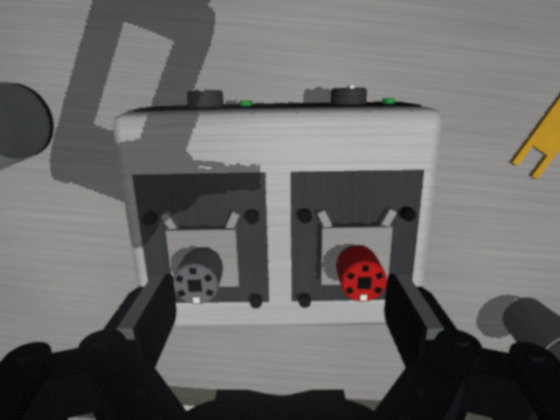

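View pics/plate1.png

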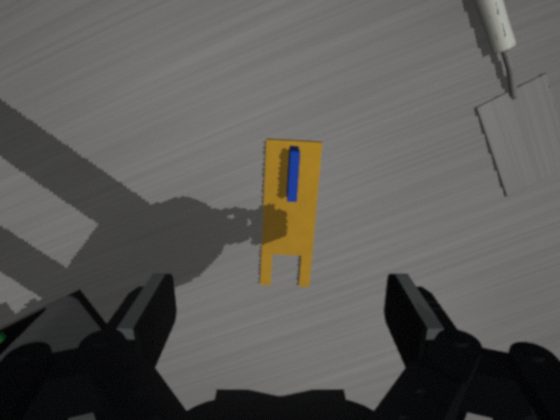

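```bash
python3 - <<'E'
import cv2
a=cv2.imread('pics/mach1.png')[160:320,120:440]
cv2.imwrite('pics/m1z.png',cv2.resize(a,None,fx=2.5,fy=2.5,interpolation=2))
a=cv2.imread('pics/mach1.png')[190:320,285:425]
cv2.imwrite('pics/m1r.png',cv2.convertScaleAbs(cv2.resize(a,None,fx=4.6,fy=4.6,interpolation=2),alpha=1.5,beta=20))
from h import *
c=np.load("plate1.npy",allow_pickle=True).item()
m=mask(c,"yellow")|mask(c,"blue"); 
k=cv2.morphologyEx(m,cv2.MORPH_CLOSE,np.ones((3,3)))
ct=max(cv2.findContours(k,0,1)[0],key=cv2.contourArea)
pw=np.array([onz(c,u,v,.006)[:2] for u,v in ct[:,0,:]])
r=cv2.minAreaRect((pw*1000).astype(np.float32)); print(r); print(cv2.boxPoints(r))
mb=mask(c,"blue"); v,u=np.nonzero(mb)
for z in (.034,.02):
  g=np.array([onz(c,a,b,z)[:2] for a,b in zip(u,v)])*1000
  print(z,cv2.minAreaRect(g.astype(np.float32)))
  e=np.linalg.svd(g-g.mean(0))[2][0]; print(np.degrees(np.arctan2(e[1],e[0])))
E
```

```text
((456.1030578613281, 274.3770751953125), (47.899662017822266, 140.69236755371094), 65.54579162597656)
[[382.15305 281.69662]
 [510.22427 223.45482]
 [530.0531  267.05753]
 [401.98184 325.29932]]
0.034 ((412.9990539550781, 293.6584777832031), (7.473518371582031, 43.64632797241211), 65.58242797851562)
-24.00394336766783
0.02 ((416.3197937011719, 292.9039306640625), (7.8383307456970215, 45.77680587768555), 65.582275390625)
-24.00394336766783
```

View pics/m1z.png

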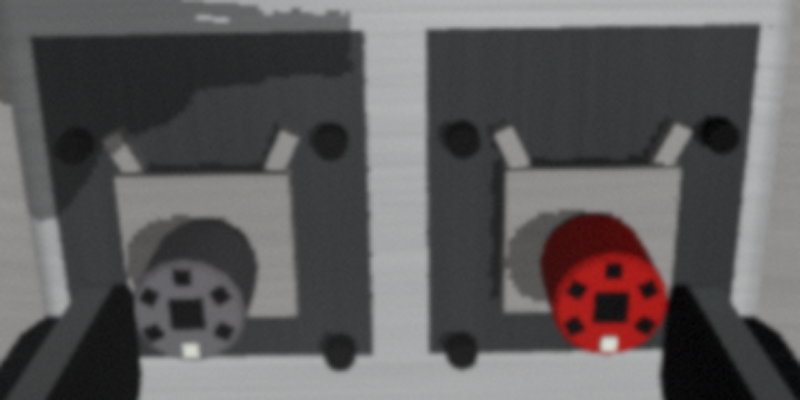

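View pics/m1r.png

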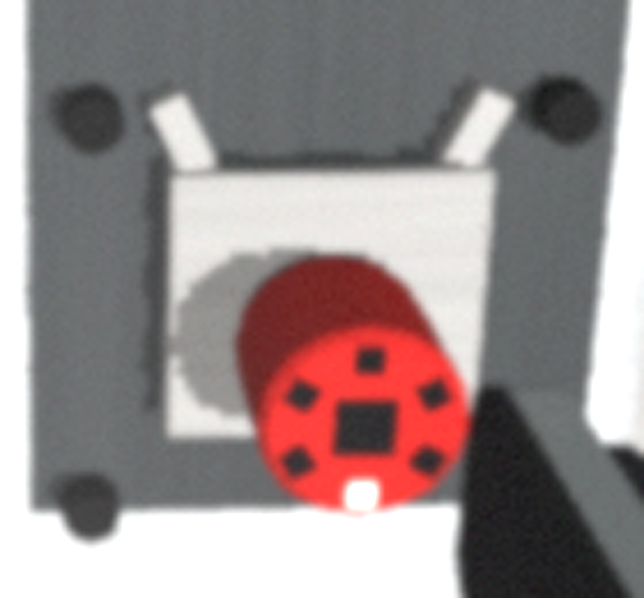

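```bash
python3 - <<'E'
from h import *
c=np.load("mach1.npy",allow_pickle=True).item()
P=lambda u,v,z:onz(c,u,v,z)[:2]
rl,rr,rb=P(392.6,227.3,.154),P(321.4,227.4,.154),P(321.3,285,.154)
gl,gr=P(236,229.2,.154),P(166,230,.154)
print("red front corners",rl,rr,np.linalg.norm(rl-rr),"depth",np.linalg.norm(rr-rb)); print("grey",gl,gr,np.linalg.norm(gl-gr))
d=(rl+rr)/2-(gl+gr)/2; print("sep",np.linalg.norm(d)); y=d/np.linalg.norm(d); x=np.array([y[1],-y[0]]); print("yaw",np.degrees(np.arctan2(x[1],x[0])))
w=rl-gr; print("yaw outer",np.degrees(np.arctan2(-w[0],w[1])))
print("axis from housing",(rl+rr)/2+.039*x, "grey",(gl+gr)/2+.039*x)
print("axis from top", P(364.35,283,.196),P(364.35,283,.192),"grey",P(120+187/2.5,160+313/2.5,.196))
# studs tops z .152 of red: front-right, front-left ,back-right
for u,v in [(90,118),(565,108),(92,508)]: print("stud",P(285+u/4.6,190+v/4.6,.152))
print("deck rect corners", [P(120+u/2.5,160+v/2.5,.14) for u,v in [(32,38),(758,25)]])
E
```

```text
red front corners [0.5666642  0.01906383] [ 0.57301637 -0.05315957] 0.0725022118978372 depth 0.06633907816519713
grey [ 0.58253871 -0.13912365] [ 0.58978035 -0.21025989] 0.07150389646047746
sep 0.15848633080576705
yaw 5.91019031737503
yaw outer 5.756051211439528
axis from housing [ 0.60863298 -0.01303206] grey [ 0.62495223 -0.17067596]
axis from top [ 0.60912221 -0.01241248] [ 0.61135735 -0.01116484] grey [ 0.6254369  -0.17123518]
stud [ 0.56264785 -0.07130483]
stud [0.55125296 0.03251015]
stud [ 0.66063498 -0.0600369 ]
deck rect corners [array([ 0.53892293, -0.24774391]), array([0.50790266, 0.04389119])]
```

```bash
python3 - <<'E'
from h import *
psi=np.pi-.4267; g=np.array([.4147,.2932])
robot.reach([*g,.09],down(psi))
robot.move_linear([*g,.032],max_speed=.1); st()
claw.gripper_to(0.0); st()
robot.move_linear([*g,.08],max_speed=.12); robot.wait(.2); st()
snap("wrist","lift1"); snap("scene","lift1s")
E
```

```text
t 5.7 pos [0.4153 0.2935 0.0328] rot [3.141e+00 1.000e-03 2.715e+00] q [ 0.514  0.115  1.933 -0.     1.092 -0.63 ] F [ 0.   0.3 -0.1] T [-0.01  0.01  0.02] w 0.996
t 6.39 pos [0.4149 0.2934 0.0322] rot [3.141 0.    2.715] q [ 0.515  0.116  1.934  0.     1.091 -0.63 ] F [ 0.5 -0.6  1.9] T [-0.    0.11  0.01] w 0.08
t 7.14 pos [0.4139 0.2927 0.0787] rot [-3.140e+00 -1.000e-03  2.715e+00] q [ 0.514  0.042  1.914  0.     1.187 -0.63 ] F [-0.   0.2 -1.5] T [ 0.    0.01 -0.02] w 0.083
```

View pics/lift1.png

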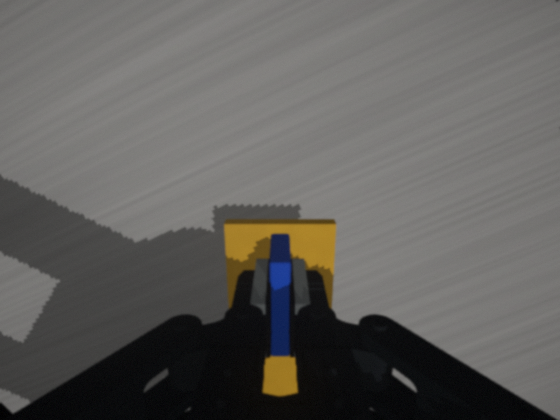

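View pics/lift1s.png

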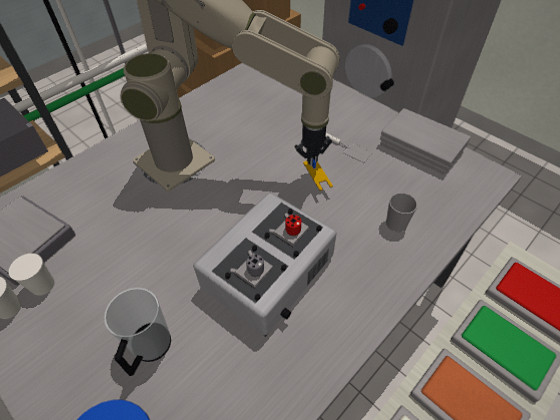

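```bash
cat >> h.py <<'E'
def inhand(c,s,zb):
    """rear top corners of the held plate in tool frame; zb = plate underside below tcp"""
    m=mask(c,"yellow"); h=cv2.cvtColor(c["frame"],cv2.COLOR_RGB2HSV)
    out=[]
    for r in range(228,240,4):
        x=np.nonzero(m[r])[0]; out.append((r,x.min(),x.max()+1))
    cols=[250,265,295,310,320]; rows=[np.nonzero(m[:300,k])[0].min() for k in cols]
    v=h[210:232,250,2]; 
    Rt=Ro.from_euler("xyz",s["tool_rot"]).as_matrix()
    f=lambda u,v:Rt.T@(onz(c,u,v,s["tool_pos"][2]-zb+.006)-s["tool_pos"])
    print("sides",[(f(a,r)[1].round(4),f(b,r)[1].round(4)) for r,a,b in out]); print("rear outer rows",rows,"V",v)
    return f
E
python3 - <<'E'
from h import *
s=st(); c=snap("wrist")
f=inhand(c,s,.032)
for r in (220,222,224,226): print(r,f(250,r),f(320,r))
c=snap("scene"); print(blobs(c,"yellow",20))
E
```

```text
t 7.24 pos [0.4141 0.2929 0.0791] rot [-3.140e+00 -1.000e-03  2.715e+00] q [ 0.514  0.042  1.914 -0.     1.187 -0.63 ] F [ 0.3 -0.3 -2.4] T [ 0.04  0.12 -0.07] w 0.077
sides [(np.float64(-0.0239), np.float64(0.0241)), (np.float64(-0.024), np.float64(0.0242)), (np.float64(-0.0236), np.float64(0.0239))]
rear outer rows [np.int64(220), np.int64(220), np.int64(220), np.int64(220), np.int64(220)] V [ 77  79  76  77  77  76  79  80  83  84  84  87  88 109 143 162 167 168
 168 167 168 167]
220 [ 0.02607758 -0.01261778  0.02604138] [0.0260653  0.01713457 0.02600206]
222 [ 0.02516856 -0.01264192  0.02604055] [0.02515633 0.01716503 0.02600116]
224 [ 0.02425617 -0.01266618  0.02603972] [0.02424399 0.01719566 0.02600025]
226 [ 0.02334039 -0.01269058  0.02603889] [0.02332825 0.01722645 0.02599935]
[(326, 303, 161, 30, 30, np.float64(317.4), np.float64(174.4))]
```

```bash
cat >> h.py <<'E'
AX=np.array([.6087,-.0128]); YAW=np.radians(5.9)
MX=np.array([np.cos(YAW),np.sin(YAW)]); MY=np.array([-np.sin(YAW),np.cos(YAW)])
def mp(x,y,z): return [*(AX+x*MX+y*MY),z]
def mrel(p): d=np.asarray(p)[:2]-AX; return np.array([d@MX,d@MY])
PS=np.pi+YAW-2*np.pi
E
python3 - <<'E'
from h import *
p=monitor.read_state()["tool_pos"]
robot.move_linear([p[0],p[1],.24],max_speed=.25)
robot.reach(mp(-.18,0,.24),down(PS)); 
robot.move_linear(mp(-.18,0,.174),max_speed=.1); robot.wait(.2); s=st(); print(mrel(s["tool_pos"]))
snap("wrist","pre"); snap("scene","pres");snap("side","presd")
E
python3 -c "
import cv2
a=cv2.imread('pics/pres.png')[170:320,190:350];cv2.imwrite('pics/presz.png',cv2.resize(a,None,fx=4,fy=4,interpolation=2))"
```

```text
t 10.38 pos [ 0.4299 -0.0313  0.1743] rot [-3.141e+00  1.000e-03 -3.039e+00] q [-0.192 -0.295  2.035 -0.     1.4   -1.866] F [ 0.8 -0.3 -2.1] T [0.02 0.08 0.07] w 0.077
[-1.79781447e-01 -4.45110090e-05]
```

View pics/pre.png

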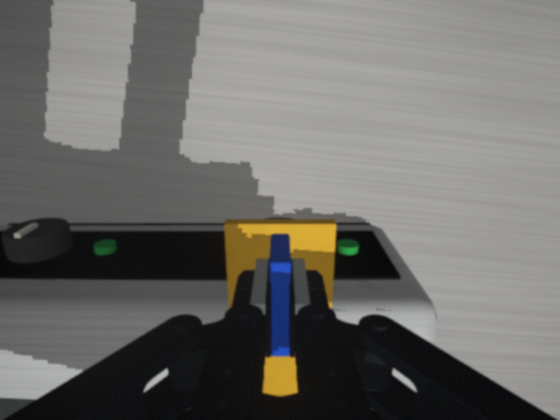

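View pics/presz.png

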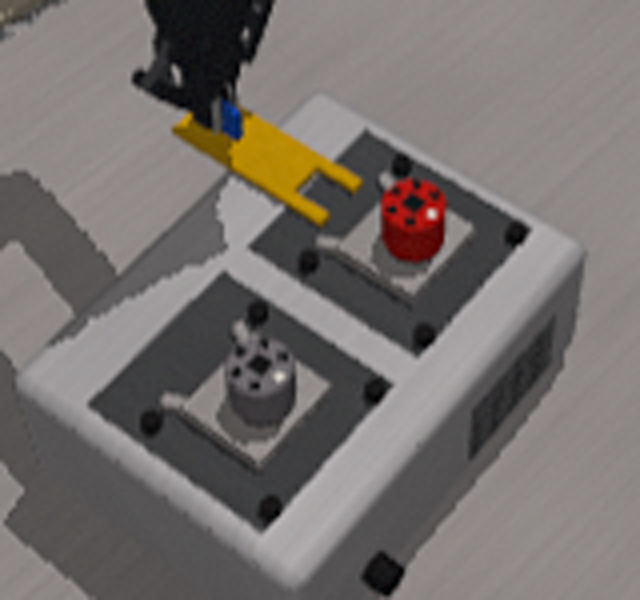

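View pics/presd.png

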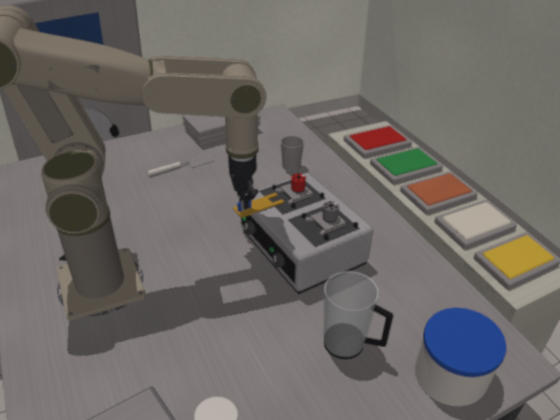

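The plate is in line with the slot: the notch at about (315,185) in the zoomed crop faces the red coupling at (412,215).

```bash
python3 - <<'E'
from h import *
base=None
for x,sp in [(-.16,.1),(-.145,.06),(-.13,.06),(-.115,.06),(-.108,.04),(-.104,.04),(-.101,.03),(-.0995,.03),(-.098,.03),(-.0965,.03),(-.095,.03)]:
    robot.move_linear(mp(x,0,.1732),max_speed=sp)
    s=monitor.read_state(); F=s["ft_force"]; fx=F[:2]@MX; fy=F[:2]@MY
    if base is None: base=fx
    print(x,mrel(s["tool_pos"]).round(4),round(s["tool_pos"][2],4),"fx %.1f fy %.1f fz %.1f"%(fx,fy,F[2]),s["ft_torque"].round(2),round(s["time_s"],1))
    if fx<base-18: print("stop");break
snap("scene","ins1"); snap("wrist","ins1w")
E
python3 -c "
import cv2
a=cv2.imread('pics/ins1.png')[170:320,190:350];cv2.imwrite('pics/ins1z.png',cv2.resize(a,None,fx=4,fy=4,interpolation=2))"
```

```text
-0.16 [-0.1601  0.    ] 0.1731 fx -0.6 fy -0.5 fz -2.0 [-0.04  0.07  0.01] 10.9
-0.145 [-0.1451  0.    ] 0.1731 fx 0.1 fy 0.1 fz -2.0 [-0.03  0.05 -0.05] 11.3
-0.13 [-0.13  0.  ] 0.1731 fx 0.9 fy 0.9 fz -2.8 [ 0.01  0.11 -0.02] 11.7
-0.115 [-0.115  0.   ] 0.1731 fx -0.7 fy 0.8 fz -1.3 [-0.04  0.06 -0.03] 12.1
-0.108 [-0.1079  0.    ] 0.1732 fx -0.1 fy -0.4 fz -1.1 [-0.01  0.04  0.  ] 12.4
-0.104 [-0.1038 -0.    ] 0.1732 fx -0.3 fy 0.5 fz -2.1 [-0.02  0.09 -0.02] 12.7
-0.101 [-0.1009 -0.    ] 0.1732 fx -0.3 fy 0.3 fz -2.7 [-0.03  0.07 -0.  ] 12.9
-0.0995 [-0.0995 -0.    ] 0.1732 fx -0.3 fy 0.3 fz -1.1 [-0.01  0.05  0.02] 13.2
-0.098 [-0.0982  0.    ] 0.1731 fx -1.5 fy 0.1 fz -1.9 [-0.02  0.3  -0.03] 13.4
-0.0965 [-0.098  0.   ] 0.1729 fx -10.8 fy 0.0 fz 3.7 [-0.2   1.59  0.04] 13.7
-0.095 [-0.0979  0.    ] 0.1727 fx -19.8 fy 0.5 fz 8.8 [-0.27  2.75  0.02] 13.9
stop
```

View pics/ins1z.png

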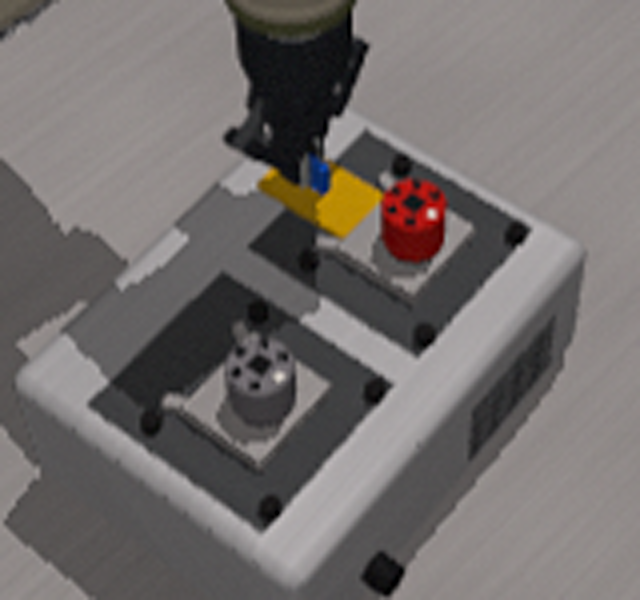

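View pics/ins1w.png

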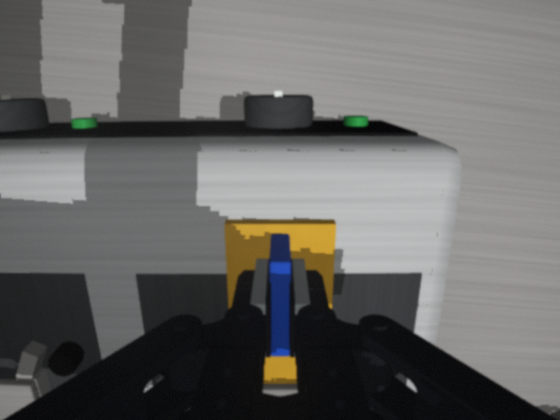

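```bash
python3 - <<'E'
from h import *
robot.move_linear(mp(-.0978,0,.1722),max_speed=.03)
claw.gripper_to(0.35); st()
p=monitor.read_state()["tool_pos"]
robot.move_linear([p[0],p[1],.235],max_speed=.15)
robot.reach(mp(-.02,0,.30),down(PS-np.pi/2+np.pi-.0+0)) if False else robot.reach(mp(0,0,.30),down(1.55)); robot.wait(.2); st()
claw.gripper_to(1.0)
c=snap("wrist","red2"); np.save("red2.npy",c,allow_pickle=True); print(blobs(c,"red",100),blobs(c,"yellow",100),blobs(c,"blue",50))
E
```

```text
t 14.6 pos [ 0.5119 -0.0228  0.1725] rot [-3.141e+00  1.000e-03 -3.039e+00] q [-0.145 -0.055  1.828  0.     1.368 -1.819] F [ 1.3 -0.7 -0.2] T [-0.06  0.02 -0.01] w 0.348
t 16.9 pos [ 0.6085 -0.0128  0.2998] rot [-3.141 -0.     1.55 ] q [-0.105  0.139  1.394 -0.     1.608 -0.085] F [ 1.  -0.   0.3] T [-0.01 -0.06  0.02] w 0.349
[(3087, 249, 170, 66, 74, np.float64(280.6), np.float64(206.2))] [(4943, 122, 168, 113, 69, np.float64(184.6), np.float64(200.5))] [(1001, 119, 202, 63, 25, np.float64(150.3), np.float64(213.9))]
```

View pics/red2.png

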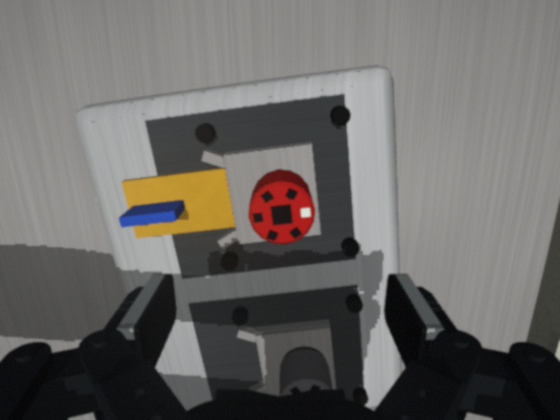

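```bash
python3 - <<'E'
from h import *
c=np.load("red2.npy",allow_pickle=True).item()
print("hub",onz(c,281.5,214,.196),mrel(onz(c,281.5,214,.196)), "studs mid",[mrel(onz(c,u,v,.152)).round(4) for u,v in [(205,132),(340,115),(349,245),(230,260)]])
m=mask(c,"yellow"); ct=max(cv2.findContours(m,0,1)[0],key=cv2.contourArea)
q=cv2.approxPolyDP(ct,6,True)[:,0]
for u,v in q: print((u,v),mrel(onz(c,u,v,.146)).round(4))
for u,v in [(222,151),(313,144),(320,236)]: print("housing",mrel(onz(c,u,v,.154)).round(4))
E
```

```text
hub [ 0.60885028 -0.01247643  0.196     ] [0.00018274 0.00030641] studs mid [array([-0.0488,  0.054 ]), array([0.049 , 0.0539]), array([ 0.0486, -0.0482]), array([-0.0479, -0.0495])]
(np.int32(224), np.int32(169)) [-0.0409  0.024 ]
(np.int32(122), np.int32(182)) [-0.1217  0.024 ]
(np.int32(129), np.int32(207)) [-0.1213  0.0033]
(np.int32(184), np.int32(200)) [-0.0764  0.0035]
(np.int32(175), np.int32(222)) [-0.0874 -0.0138]
(np.int32(136), np.int32(226)) [-0.1197 -0.0133]
(np.int32(136), np.int32(235)) [-0.1217 -0.0209]
(np.int32(234), np.int32(226)) [-0.0409 -0.023 ]
housing [-0.0386  0.0391]
housing [0.0277 0.0359]
housing [ 0.0262 -0.0366]
```

```bash
python3 - <<'E'
from h import *
a=[.6087,-.0126]
robot.move_linear([*a,.184],max_speed=.15); st()
claw.gripper_to(0.0); s=st()
q0=s["joint_positions"].copy(); print("j6 start",q0[5])
for d in (-6,-12,-18,-24,-30):
    q=q0.copy(); q[5]+=np.radians(d); robot.move_joints(q)
    s=monitor.read_state(); print(d,"act %.1f"%np.degrees(s["joint_positions"][5]-q0[5]),"Tz %.2f"%s["ft_torque"][2],"F",s["ft_force"].round(1),round(s["time_s"],1))
    if abs(s["ft_torque"][2])>.8: print("stop");break
E
```

```text
t 18.46 pos [ 0.6094 -0.0127  0.1853] rot [3.14 0.   1.55] q [-0.105  0.194  1.543  0.     1.403 -0.084] F [0.7 0.1 0.1] T [-0.   -0.02  0.03] w 1.001
t 18.93 pos [ 0.6094 -0.0127  0.1848] rot [3.14 0.   1.55] q [-0.105  0.194  1.543  0.     1.402 -0.084] F [ 2.5 -0.   2.2] T [-0.   -0.43  0.03] w 0.5
j6 start -0.08409311807758783
-6 act -5.9 Tz 0.03 F [-0.3  0.2  2.4] 19.2
-12 act -11.7 Tz -0.19 F [-0.4 -0.4  2.7] 19.4
-18 act -17.7 Tz -0.57 F [-0.1  0.4  3.5] 19.7
-24 act -23.6 Tz -1.22 F [-1.2  0.8  3.5] 19.9
stop
```

```bash
python3 - <<'E'
from h import *
s=st(); q0=s["joint_positions"].copy(); q0[5]=-.0841; print(q0[5])
for d in (-12,0,6,12,18,24,30,36):
    q=q0.copy(); q[5]=-.0841+np.radians(d); robot.move_joints(q)
    s=monitor.read_state(); print(d,"act %.1f"%np.degrees(s["joint_positions"][5]+.0841),"Tz %.2f"%s["ft_torque"][2],"F",s["ft_force"].round(1),"z",round(s["tool_pos"][2],4),round(s["time_s"],1))
    if s["ft_torque"][2]>1.0: print("stop");break
snap("wrist","turn1")
E
```

```text
t 19.93 pos [ 0.6093 -0.0128  0.185 ] rot [3.140e+00 1.000e-03 1.962e+00] q [-0.105  0.194  1.543  0.     1.402 -0.497] F [-1.2  0.8  3.5] T [-0.01  0.26 -1.22] w 0.497
-0.0841
-12 act -12.1 Tz -0.27 F [0.1 0.7 2.2] z 0.1849 20.2
0 act -0.3 Tz -0.02 F [1.6 1.3 1.7] z 0.1849 20.6
6 act 5.6 Tz -0.02 F [1.1 0.  1.6] z 0.1849 20.8
12 act 11.6 Tz -0.02 F [1.6 0.7 1.4] z 0.185 21.1
18 act 17.6 Tz -0.02 F [1.4 1.4 1.4] z 0.185 21.3
24 act 23.6 Tz 0.03 F [2.5 0.5 2.1] z 0.1851 21.6
30 act 29.6 Tz -0.00 F [3.1 0.9 1.9] z 0.1851 21.8
36 act 35.6 Tz -0.07 F [3.2 0.6 1.1] z 0.1851 22.1
```

View pics/turn1.png

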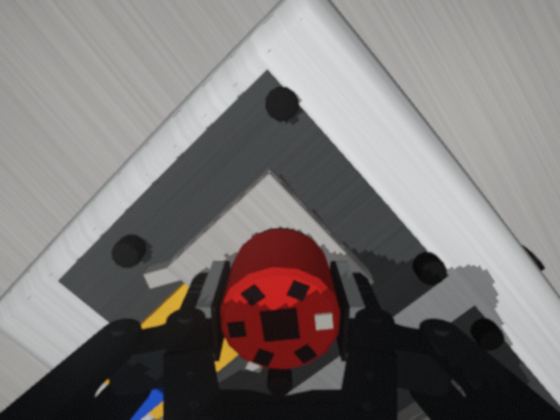

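Clockwise turns freely, so the thread is left-hand. The white tooth at (323,321) has stayed fixed relative to the fingers, so the grip isn't slipping. I'll keep turning and let the gripper rise with the climb.

```bash
python3 - <<'E'
from h import *
s=st(); xy=s["tool_pos"][:2].copy(); xy=np.array([.6087,-.0126])
psi0=1.55
for d in (50,62,74,86,96,106):
    z=.184+.003*max(0,d-3)/105
    robot.reach([*xy,z],down(psi0-np.radians(d)))
    s=monitor.read_state(); print(d,"psi %.1f"%np.degrees(psi0-s["tool_rot"][2]),"T",s["ft_torque"].round(2),"F",s["ft_force"].round(1),s["tool_pos"].round(4),round(s["time_s"],1))
    if s["ft_torque"][2]>1.0: print("stop");break
c=snap("wrist","turn2")
F0=s["ft_force"][2]
for dz in (.002,.004,.006,.009,.013):
    robot.move_linear([*xy,z+dz],max_speed=.03)
    s=monitor.read_state(); print(dz,"F",s["ft_force"].round(1),s["tool_pos"].round(4),round(s["time_s"],1))
    if s["ft_force"][2]-F0<-15: print("resist");break
snap("wrist","lift2")
E
```

```text
t 22.12 pos [ 0.6095 -0.0128  0.185 ] rot [ 3.14e+00 -1.00e-03  9.27e-01] q [-0.105  0.194  1.543  0.     1.402  0.538] F [ 2.4 -0.1  1.4] T [ 0.12 -0.55 -0.01] w 0.497
50 psi 49.8 T [-0.03 -0.99  0.01] F [5.7 0.1 0.4] [ 0.6093 -0.0128  0.1856] 22.5
62 psi 61.8 T [ 0.02 -1.01 -0.02] F [ 5.1 -0.2  0.4] [ 0.6093 -0.0128  0.1859] 22.8
74 psi 73.8 T [-0.03 -1.06 -0.01] F [5.8 0.1 0.7] [ 0.6093 -0.0129  0.1862] 23.1
86 psi 85.8 T [-0.   -1.05 -0.03] F [6.4 0.1 0.4] [ 0.6093 -0.0128  0.1864] 23.4
96 psi 95.8 T [-0.02 -1.06  0.03] F [ 5.4  0.1 -1.3] [ 0.6093 -0.0128  0.1867] 23.7
106 psi 105.8 T [-0.04 -1.15  0.02] F [ 6.6 -0.9 -1.2] [ 0.6093 -0.0128  0.1869] 24.0
0.002 F [ 7.1  0.6 -1.4] [ 0.6092 -0.0128  0.1886] 24.3
0.004 F [ 3.  -0.8 -1.1] [ 0.6084 -0.0128  0.1904] 24.5
0.006 F [ 2.8  0.2 -1.8] [ 0.6084 -0.0127  0.1927] 24.8
0.009 F [ 0.8 -0.4  0.3] [ 0.6085 -0.0126  0.1962] 25.0
0.013 F [ 1.7 -0.6  0.1] [ 0.6087 -0.0125  0.2003] 25.3
```

View pics/lift2.png

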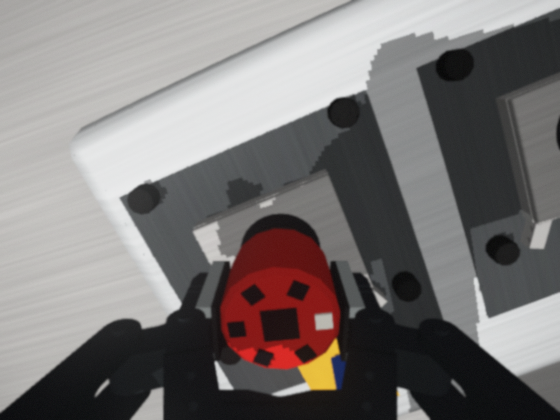

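It has come free: there's no lift resistance, and the dark gap under the coupling at (283,228) is opening up. Lifting straight up.

```bash
python3 - <<'E'
from h import *
robot.move_linear([.6087,-.0126,.28],max_speed=.08); robot.wait(.5); st()
c=snap("wrist","up3"); snap("scene","up3s")
print(blobs(snap("scene"),"yellow",20))
E
python3 -c "
import cv2
a=cv2.imread('pics/up3s.png')[130:320,190:430];cv2.imwrite('pics/up3z.png',cv2.resize(a,None,fx=3.2,fy=3.2,interpolation=2))"
```

```text
t 27.02 pos [ 0.6087 -0.0126  0.28  ] rot [ 3.142  0.    -0.3  ] q [-0.105  0.145  1.424  0.     1.573  1.766] F [-0.9 -0.7 -0.5] T [ 0.03 -0.   -0.01] w 0.497
[(297, 253, 211, 33, 19, np.float64(270.2), np.float64(219.7))]
```

View pics/up3.png

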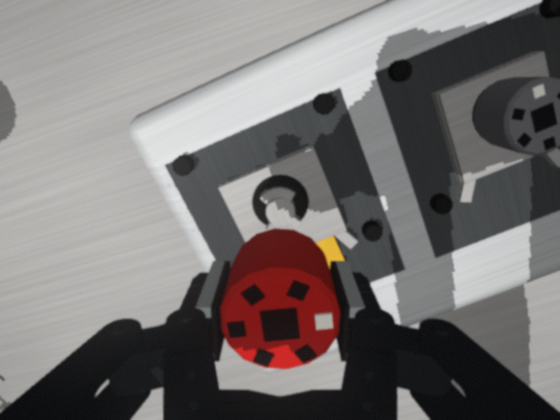

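View pics/up3z.png

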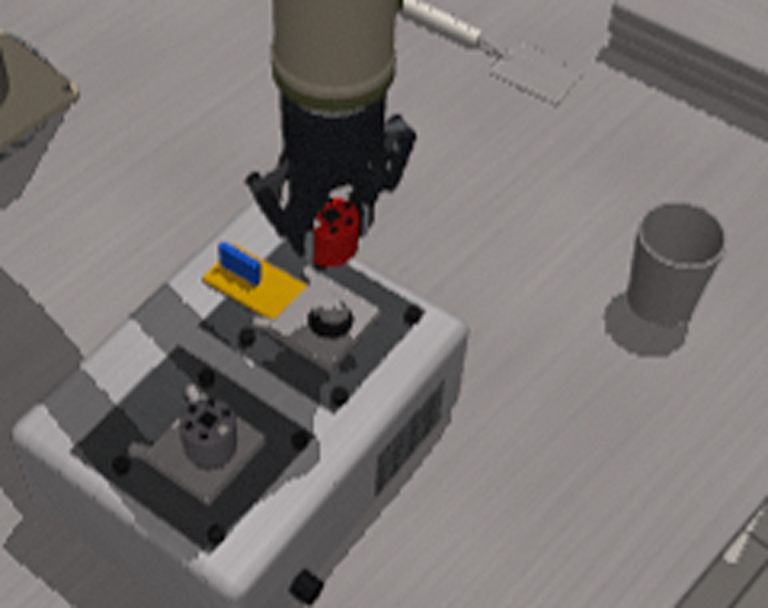

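```bash
python3 - <<'E'
from h import *
c=snap("scene")
for x,y,z in [(-.1225,.024,.146),(-.1225,-.024,.146),(-.039,-.024,.146)]:
    print(proj(c,mp(x,y,z)))
m=mask(c,"yellow"); ct=max(cv2.findContours(m,0,1)[0],key=cv2.contourArea)
print(cv2.approxPolyDP(ct,2,True)[:,0].tolist())
q=[onz(c,u,v,.146) for u,v in [(253.5,217)]]; print([mrel(p) for p in q])
s=st(); print("underside z ~",.158+s["tool_pos"][2]-.187+.003)
ticket.hand_in()
E
```

```text
[264.0359035 205.2461142]
[253.32440739 215.49709941]
[276.15426834 229.90186716]
[[285, 219], [272, 211], [269, 220], [258, 212], [253, 217], [275, 229]]
[array([-0.11855538, -0.02784309])]
t 27.23 pos [ 0.6087 -0.0126  0.28  ] rot [-3.142 -0.    -0.3  ] q [-0.105  0.144  1.424  0.     1.573  1.766] F [ 0.2  0.5 -0.3] T [-0.01 -0.02 -0.02] w 0.499
underside z ~ 0.25403466215184406
the job is handed in; nothing more can be done
```

The red coupling is off and still held in the gripper, and the job is handed in at 27.2 s of the 64 s allowed. No verdict was reported.

- **Plate:** I slid it into the left (red) slot until it stopped, with about 20 N of push. The wrist picture after release put its origin about 51 mm in front of the spindle axis (home is 52 mm) and within 1 mm sideways.
- **Unscrewing:** Anticlockwise, the torque climbed to 1.2 N m by 24°, so I stopped. Clockwise turned freely, so the thread is left-hand. I turned it 106° and it lifted off without resistance.
- **Final state:** The underside is about 254 mm above the bench (205 mm needed) and the coupling hangs clear of everything. The gripper opening is steady at 0.50 (a 44 mm grip), the wrist force is under 1 N, and the arm is at rest.
- **Other objects:** In the last pictures the grey coupling was on its spindle, and the beaker and spatula stood where they were by eye. The jar was outside the last picture I viewed, but the arm never went near it.
- **Disagreement:** My last plate check, from the coarser overhead camera, put a rear corner about 4 mm off in x and in y. Its pixels were only about 1.5 px from where the home position should appear, which is within that camera's error. I went by the closer wrist picture, taken before the unscrewing.

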